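# Stack the gluing squares crosswise

## Robot

A 6-joint arm with a two-finger parallel gripper is mounted at the origin on the work surface. World frame = base frame: x ahead of the robot, y to its left, z up, the work surface at z = 0. Lengths are in m, angles in degrees, forces in N, time in s.
With the tool pointing down it reaches from about 0.3 to 0.75 m from the base axis. Payload 8.5 kg.
Tool frame: the origin (TCP) lies at the very end of the fingers, on their centre line; the grasp point (between the pads) lies 19 mm behind it; z points along the fingers, y is the direction in which the jaws open and shut (so a half turn about z gives the same grasp; the last joint's range is limited). The gripper opens to 85 mm and grips with 20 to 120 N. Pads are 22 mm wide; open, the fingers measure 114 mm over their backs; the gripper's body (76 mm by 85 mm) begins 54 mm behind the grasp point. The pads swing forward as they close: fully open they stand 13 mm farther back than shut.
Start: joints at [-76.335, 21.807, 74.336, -0, 83.858, -12.336], TCP at [0.241, -0.494, 0.231] pointing down, gripper open.
Joint ranges: [-178.18, 178.18], [-50.72, 133.34], [12.68, 142.11], [-81.47, 261.47], [9.98, 163.14], [-165.26, 165.26]. Speed limits (degrees/s): [136.94, 136.94, 180, 180, 180, 180].

## Interface

Orientations are given as a 3x3 rotation matrix whose columns are the frame's x, y, z axes.
In Python, from rig import env, vision, close_job, spotter gives the robot as it stands. The module is installed in compiled form; this text tells all that it offers.
- The arm moves only by the tool jog_arm, never from a script. Its argument "plan" is a list that holds one entry, the list of rows, each a list of 6 numbers: the shift along the tool's x, y, z in units of 40 mm (1.0 is 40 mm), then the turn, a rotation vector about the tool's x, y, z in units of 0.15 rad (1.0 is 0.15 rad). A call has 1 to 10 rows; each row shifts and turns the commanded pose from where the row before left it, along the tool's axes as they then stand; what a row does not reach is not made up. A row lasts 1/10 s, in which the tool goes at most 50 mm and 8.59 degrees, less where a joint would pass 70% of its speed; a pose out of reach is approached as far as the arm can. A call with a number of a shift or a turn outside -1 to 1 is refused whole. A call with a gripper value outside its range is refused whole. "grip" is the opening, from -1 (shut) to 1 (fully open), set as the call begins (left out, the last holds). The fingers move at their own pace and stop on an object; "squeeze" is the grip in N (left out, the last holds). Time passes only in rows, so rows that do not move let the fingers close. It gives the time, the measured TCP pose, the force and the opening at its end, in the units of the state.
- env.observe(): the state, without advancing time (a new reading comes with each control period).
- vision.get_image(name): name is "scene" or "top" or "wrist"; returns (picture, depth): 420x560x3 uint8, red, green, blue; 420x560 float32, m along the optical axis (not along the pixel's ray), 0 where there is no reading.
- vision.camera_info(name): a dict with "fx", "fy", "cx", "cy" (pixels), "k1" (the pictures are not rectified: a ray, as slopes to the right and down, at radius r is drawn at 1 + k1 r^2 times it, then the intrinsics apply), "rvec" (rotation vector, rad) and "tvec" (3), from world to camera coordinates, as OpenCV has them. Camera axes: x right, y down, z forward; pixel columns grow to the right and rows downward; lengths in m; the calibration is good to about 2 mm. A picture is of the moment at which its call begins: read the wrist's pose just before it. camera_info takes no time and is no camera call; for the wrist camera it gives the pose at the moment of the call.
- close_job(): hands the job in, once; it reports no verdict.
Trained networks look in the newest picture that a camera, given by its name, has taken for a name from the list of things; names that differ only in an ending like _2 or _b are one class to them, and where a whole thing is asked for, a point or a joint stands for the part that bears it (a point fixed in the world has none). Each returns a list of dicts, best first, with "score" (0 to 1); they miss things now and then, are a little off and sometimes report something else, mostly with a low value. They report only what shows in the picture. A call takes as long as a camera call. They do not tell look-alikes from the thing itself.
- spotter.trace(camera, query): "pixels" (420x560 bool, what is visible of it) and "rect" ([left, top, right, bottom] in pixels, round what is visible of it).
The state is a dict: "time_s": time; "q": joint angles; "qvel": joint speeds; "joint_efforts": joint torques, N m; "position": TCP position; "tool_rot": TCP orientation; "ft_force": force on the tool from outside, world axes, zero at the start; "wrist_torque": the same for the moment, N m; "grip_width": finger opening in m.
Only numpy, scipy, OpenCV 4.12 (cv2) and the standard library are available. Lean on these libraries where they do the work, as an engineer would, in place of code of your own. Each camera call takes 0.05 s, during which the arm holds its last target.

## Task

Tidy up after the box gluing: take the two L-shaped wooden gluing squares off the sloping rack and stack them on the one lying on the table, in whichever order you like, so that the three make one flat square pile with flush outer edges, each L turned half a turn from the one below it (knob over the open corner, so that the knobs do not get in the way and the pile balances). Lay them down gently rather than dropping them, leave the bottom square where it is and do not disturb the other things on the table.

Things in the scene. Friction and masses are not known exactly. Their poses are not given: they have to be found in the camera images.
- square_base_mid (a point): Bottom square, loose, flat on the table, yaw varies: an L of 24 mm plywood, two arms 120 mm long outside and 50 mm wide, knob on the corner. Origin: centre of the 120 x 120 mm outline (in the open notch), half-way up the 24 mm. z points out of the knobbed face; corner at x = y = -60 mm; one arm along x (fills y -60 to -10), one along y (fills x -60 to -10, y -60 to +60).
- square_a_mid (a point): Square A: same shape, size, origin and axes as the bottom square; about 0.16 kg. Starts lying on the rack's 30 degree slope, on either half of it, knob corner at the lower left as seen from the robot, its y arm running straight up the slope.
- square_b_mid (a point): Square B: same shape, size, origin and axes as the bottom square; about 0.16 kg. Starts lying on the other half of the slope, knob corner at the upper right as seen from the robot, its y arm running straight down the slope.
- square_a_knob (a point): A: centre of its knob (round, 28 mm across, 16 mm high, on the upper face at the corner): 44 mm in -x and 44 mm in -y from the square's centre point and 20 mm above it
- square_b_knob (a point): B: centre of its knob (round, 28 mm across, 16 mm high, on the upper face at the corner): 44 mm in -x and 44 mm in -y from the square's centre point and 20 mm above it
- square_base_knob (a point): Bottom square: centre of its knob (round, 28 mm across, 16 mm high, on the upper face at the corner): 44 mm in -x and 44 mm in -y from the square's centre point and 20 mm above it
- rack_slope (a point): Fixed rack, 350 mm wide (y): slope rising away from the robot at 30 degrees, surface 22 mm up at the lower edge, about 92 mm at the top (140 mm along it), a ledge 10 mm high along the lower edge holds both squares, about 50 mm apart. Point: middle of the width, on the surface, level with the squares' centres. x level, away from the robot; y left; z straight up.
- tube: Bystander: upright cardboard tube, 42 mm across, 100 mm tall, beyond the work; origin at the centre of its underside.
- carton: Bystander: small drinks carton 56 x 56 mm, about 115 mm tall, beyond the work; origin at the centre of its underside.
- basket: Bystander: basket of oranges, 140 mm across, about 100 mm tall, beyond the work; origin at the centre of its underside.
- scissors: Bystander: scissors lying flat, about 150 mm long, 12 mm high, between the robot and the work; origin near their middle, on the table.
Not all that is in view belongs to the job. Leave any yellow look-alike of the part that bears square_a_mid alone. What is shaped like the part that bears square_b_mid but blue is not meant.

How it is judged:
By the outcome, as a careful person would: the job done as asked, in the order asked, and still so for the second after the job is handed in, with the robot touching nothing.
It also fails if it takes over 61 s, if anything falls off the work surface, if the arm or the gripper's body presses on something with over 40 N, if the wrist force passes 120 N, or if a joint passes its speed limit or range.

## Working session

There is one attempt and no reset: what is moved stays moved. The work goes in short steps, Python scripts to look and compute and a tool call to move; the robot and the scene stay as the last step left them, time stands still between calls to the robot, and variables do not carry over. Pictures are saved under pics/ and viewed, and the job is handed in when it is done.

Besides the shell and the picture viewer there is one more tool, called after "Request:" as a command line: name --argument value ..., lists and objects as JSON in quotes. jog_arm: Moves the arm, as the interface text tells. Its arguments: {"type":"object","properties":{"plan":{"type":"array"},"grip":{"type":"number"},"squeeze":{"type":"number"}},"required":["plan"]}

```bash
ls; mkdir -p pics; cat > h.py <<'E'
import numpy as np, cv2
from rig import env, vision, spotter
def snap(n,f):
    im,d=vision.get_image(n); info=vision.camera_info(n)
    cv2.imwrite('pics/'+f+'.png',im[:,:,::-1]); np.savez('pics/'+f+'.npz',im=im,d=d,**{k:np.array(v) for k,v in info.items()})
    return im,d,info
def cloud(d,info):
    v,u=np.mgrid[0:d.shape[0],0:d.shape[1]].astype(float)
    K=np.array([[info['fx'],0,info['cx']],[0,info['fy'],info['cy']],[0,0,1.]])
    p=cv2.undistortPoints(np.stack([u.ravel(),v.ravel()],1).reshape(-1,1,2).astype(np.float64),K,np.array([float(info['k1']),0,0,0])).reshape(-1,2)
    R=cv2.Rodrigues(np.array(info['rvec'],float))[0]; t=np.array(info['tvec'],float).ravel()
    z=d.ravel().astype(float)
    pc=np.stack([p[:,0]*z,p[:,1]*z,z],1)
    return ((pc-t)@R).reshape(d.shape+(3,))
E
python3 - <<'E'
from h import *
for n in ['scene','top','wrist']:
    im,d,i=snap(n,n+'0'); print(n,i)
print(env.observe())
E
```

```text
pics
scene {'fx': 410.3959594514863, 'fy': 410.3959594514863, 'cx': 282.3614634212362, 'cy': 218.00280911138194, 'k1': -0.030540099619331865, 'rvec': array([ 2.15466911,  0.79339228, -0.34430333]), 'tvec': array([-0.48202705, -0.14013859,  1.26943417])}
top {'fx': 516.5607089997078, 'fy': 516.5607089997078, 'cx': 278.71283628162905, 'cy': 201.60603385331146, 'k1': -0.09214027375203517, 'rvec': array([ 2.17778809, -2.12920545,  0.18725481]), 'tvec': array([0.03689983, 0.56787086, 1.47645957])}
wrist {'fx': 316.61459565817705, 'fy': 316.61459565817705, 'cx': 277.12649846552677, 'cy': 206.07195107922095, 'k1': -0.011193530028645251, 'rvec': array([-2.42187473,  1.51325772,  0.25044858]), 'tvec': array([-0.54885086, -0.04147998,  0.38184313])}
{'time_s': 0.15, 'q': array([-7.63347718e+01,  2.18344297e+01,  7.43724682e+01, -7.77709793e-05,
        8.38572004e+01, -1.23347647e+01]), 'qvel': array([ 0.01991848, -0.14857658, -0.10181722,  0.01428791, -0.04860983,
        0.13559199]), 'joint_efforts': array([ 2.74339363e-03, -4.48617661e+01, -2.31348360e+01, -9.25257200e-05,
        3.80393554e-03, -3.52227453e-06]), 'position': array([ 0.24105802, -0.49411813,  0.23084558]), 'tool_rot': array([[ 8.98794069e-01,  4.38371021e-01, -2.65608738e-04],
       [ 4.38371037e-01, -8.98793443e-01,  1.08673924e-03],
       [ 2.37667596e-04, -1.09318996e-03, -9.99999374e-01]]), 'ft_force': array([-0.18489135,  0.13854092, -0.16523792]), 'wrist_torque': array([0.07334825, 0.06728781, 0.01519878]), 'grip_width': 0.08545438741018463}
```

View pics/scene0.png

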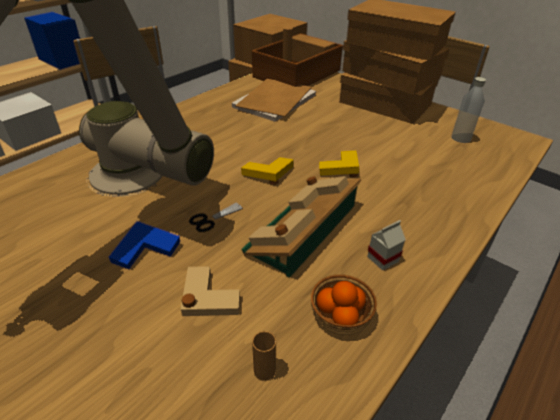

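View pics/top0.png

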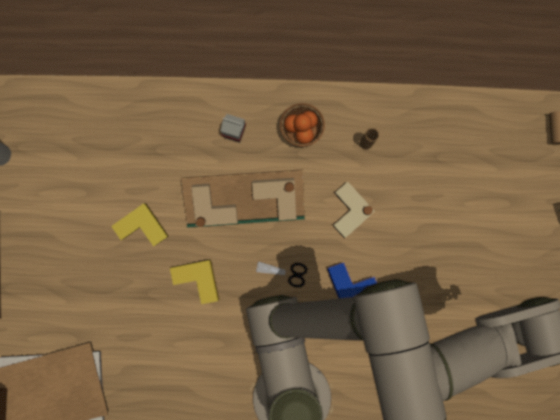

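The top view shows the rack with A on its left half (knob at 200,221) and B on its right half (knob at 289,187). The base square is at about (355,210) with its knob at (367,210). The yellow and blue look-alikes are elsewhere. Next I measure the poses.

```bash
cat > m.py <<'E'
from h import *
L=np.array([[-60,-60],[60,-60],[60,-10],[-10,-10],[-10,60],[-60,60]],float)/1000
def fitL(P,init):
    # P Nx2 points of top face in plane coords; fit pose with signed coverage via raster masks
    from scipy.optimize import minimize
    g=0.002
    lo=P.min(0)-0.03; n=np.ceil((P.max(0)+0.03-lo)/g).astype(int)
    return
E
python3 - <<'E'
from h import *
import numpy as np
for n in ['top','scene']:
    im,d,i=snap(n,n+'1'); C=cloud(d,i)
    for q in ['square_a_mid','rack_slope','square_a_knob','scissors','tube','carton','basket']:
        r=spotter.trace(n,q)
        for k in r:
            m=k['pixels']&(d>0)
            if m.sum()==0: continue
            print(n,q,round(k['score'],2),np.round(k['rect']),m.sum(),np.round(np.median(C[m],0),3),np.round(np.percentile(C[m],[2],0),3),np.round(np.percentile(C[m],[98],0),3))
            if q.startswith('square_a_mid'): np.save(f'pics/{n}_mask_{len(list(__import__("glob").glob("pics/*mask*")))}.npy',k['pixels'])
E
```

```text
top square_a_mid 0.91 [194. 181. 238. 227.] 1159 [0.535 0.255 0.065] [[0.496 0.176 0.043]] [[0.598 0.295 0.102]]
top square_a_mid 0.91 [170. 260. 216. 302.] 1188 [0.341 0.27  0.033] [[0.274 0.227 0.014]] [[0.386 0.352 0.046]]
top square_a_mid 0.79 [112. 202. 168. 250.] 1204 [0.488 0.447 0.033] [[0.441 0.386 0.009]] [[0.544 0.529 0.045]]
top rack_slope 0.67 [359. 126. 382. 150.] 314 [ 0.764 -0.217  0.06 ] [[ 0.744 -0.243  0.   ]] [[ 0.785 -0.195  0.104]]
top rack_slope 0.59 [183. 170. 305. 228.] 3449 [0.581 0.151 0.061] [[ 0.507 -0.017  0.022]] [[0.646 0.321 0.094]]
top square_a_knob 0.67 [193. 182. 238. 226.] 1245 [0.536 0.255 0.065] [[0.496 0.176 0.042]] [[0.602 0.297 0.102]]
top square_a_knob 0.57 [174. 260. 218. 302.] 1102 [0.341 0.27  0.034] [[0.277 0.228 0.021]] [[0.383 0.352 0.046]]
top square_a_knob 0.57 [113. 203. 167. 248.] 1114 [0.487 0.449 0.034] [[0.443 0.386 0.02 ]] [[0.541 0.53  0.045]]
top scissors 0.78 [260. 265. 308. 288.] 488 [0.365 0.008 0.007] [[ 0.322 -0.036 -0.004]] [[0.387 0.103 0.017]]
top tube 0.8 [360. 127. 380. 151.] 287 [ 0.762 -0.215  0.055] [[ 0.744 -0.2
[... 815 characters left out ...]
8 0.298 0.101]]
scene square_a_knob 0.69 [244. 160. 292. 185.] 817 [0.353 0.256 0.031] [[0.279 0.222 0.007]] [[0.393 0.356 0.044]]
scene scissors 0.7 [189. 202. 241. 233.] 530 [0.368 0.007 0.006] [[ 0.326 -0.035 -0.001]] [[0.392 0.106 0.014]]
scene tube 0.93 [250. 331. 278. 381.] 1049 [ 0.77  -0.221  0.067] [[ 0.745 -0.236  0.004]] [[ 0.785 -0.196  0.101]]
scene carton 0.73 [367. 223. 405. 271.] 1286 [0.797 0.173 0.065] [[0.755 0.159 0.004]] [[0.822 0.214 0.113]]
scene carton 0.18 [182. 265. 238. 315.] 2066 [ 0.564 -0.172  0.025] [[ 0.482 -0.229  0.003]] [[ 0.63  -0.124  0.041]]
scene basket 0.58 [312. 276. 379. 332.] 3124 [ 0.812 -0.031  0.052] [[ 0.743 -0.077  0.007]] [[0.864 0.047 0.096]]
```

```bash
cat > m.py <<'E'
from h import *
from scipy.optimize import minimize
L=np.array([[-60,-60],[60,-60],[60,-10],[-10,-10],[-10,60],[-60,60]],float)/1000
def sd(P): # signed dist, + inside
    def box(P,x0,x1,y0,y1):
        c=np.array([(x0+x1)/2,(y0+y1)/2]);h=np.array([(x1-x0)/2,(y1-y0)/2])
        q=np.abs(P-c)-h
        return np.linalg.norm(np.maximum(q,0),axis=1)+np.minimum(q.max(1),0)
    a=box(P,-.06,.06,-.06,-.01); b=box(P,-.06,-.01,-.06,.06)
    return -np.minimum(a,b)
def fit(P,h,c0,yaw0,lo=.009,hi=.017,s=.002,near=.10,knob=True):
    m=np.linalg.norm(P-c0,axis=1)<near; P=P[m];h=h[m]
    w=np.where(h>hi,1,np.where(h<lo,-1,0))
    P=P[w!=0];w=w[w!=0]
    def f(x,s=s):
        c,sn=np.cos(x[2]),np.sin(x[2]); R=np.array([[c,-sn],[sn,c]])
        q=(P-x[:2])@R
        return -np.mean(w*np.tanh(sd(q)/s))
    x=np.array([*c0,yaw0])
    for ss in (.015,.006,s):
        x=minimize(f,x,args=(ss,),method='Nelder-Mead',options=dict(xatol=1e-5,fatol=1e-7,initial_simplex=x+np.array([[0,0,0],[.008,0,0],[0,.008,0],[0,0,.1]]))).x
    return x,f(x),len(w)
def load(f):
    z=np.load('pics/'+f+'.npz'); i={k:z[k] for k in z.files}; return z['im'],z['d'],i
n30=np.array([-.5,0,np.sqrt(3)/2]); u30=np.array([np.sqrt(3)/2,0,.5])
E
python3 - <<'E'
from m import *
cl={}
for n in ['top','scene']:
    im,d,i=load(n+'1'); C=cloud(d,i).reshape(-1,3)[d.ravel()>0]; cl[n]=C
    # table check
    t=C[(C[:,0]>.45)&(C[:,0]<.62)&(C[:,1]<-.05)&(C[:,1]>-.10)]; print(n,'table z',np.median(t[:,2]),t[:,2].std())
    # rack plane between squares
    r=C[(C[:,0]>.53)&(C[:,0]<.62)&(C[:,1]>.14)&(C[:,1]<.165)]
    A=np.c_[r[:,:2],np.ones(len(r))]; k=np.linalg.lstsq(A,r[:,2],rcond=None)[0]; print('rack',k,np.degrees(np.arctan(np.hypot(*k[:2]))),len(r))
    off=np.median(r@n30); print('off',off)
    print('base',fit(C[:,:2],C[:,2],np.array([.556,-.176]),np.radians(45+90)))
    q=np.c_[C@u30,-C[:,1]];h=C@n30-off   # slope coords: u up, right
    S=np.c_[-C[:,1],C@u30]
    print('A',fit(S,h,np.array([-.237,.503]) if 0 else np.array([-.235,.505]),0.))
    print('B',fit(S,h,np.array([-.06,.505]),np.pi))
    np.save(f'pics/cl_{n}.npy',C)
E
```

```text
top table z 0.0004652265961838259 0.0035748903380246793
rack [ 0.58025061  0.03596847 -0.28287065] 30.172192572143974 272
off -0.23886946304727846
base (array([ 0.52777068, -0.19419442,  2.88570989]), np.float64(-0.6140641004118672), 3285)
A (array([-0.23719684,  0.50937136,  0.09031008]), np.float64(-0.8939858808018538), 3535)
B (array([-0.06424129,  0.52108088,  3.23407548]), np.float64(-0.7911047198718237), 3615)
scene table z 0.0017043071647444448 0.0012901692600737018
rack [ 0.57254113  0.08286578 -0.2866155 ] 30.049672159445958 44
off -0.23958737229656601
base (array([ 0.52906547, -0.18631256,  3.00484164]), np.float64(-0.6067665274583427), 5182)
A (array([-0.22073813,  0.50559804,  0.68857238]), np.float64(-0.7436879765470379), 3288)
B (array([-0.06798768,  0.49779692,  3.21452046]), np.float64(-0.7262527785250603), 4173)
```

```bash
python3 - <<'E'
from m import *
C=[np.load(f'pics/cl_{n}.npy') for n in ['top','scene']]
for n,c in zip(['top','scene'],C):
    for c0 in ([.556,-.176],[.55,-.165],):
        x,f,k=fit(c[:,:2],c[:,2],np.array(c0),np.radians(45)); print(n,'base',x[:2],np.degrees(x[2]),f)
    r=c[(c[:,0]>.53)&(c[:,0]<.62)&(c[:,1]>.135)&(c[:,1]<.165)]
    for psi in np.radians([0,2,3,4,5]):
        Rz=np.array([[np.cos(psi),-np.sin(psi),0],[np.sin(psi),np.cos(psi),0],[0,0,1]])
        n3=Rz@n30;u=Rz@u30;rt=Rz@np.array([0,-1,0.])
        off=np.median(r@n3);S=np.c_[c@rt,c@u];h=c@n3-off
        for nm,y0,c0 in (('A',0,np.array([.557,.24,.07])),('B',np.pi,np.array([.575,.06,.07]))):
            s0=np.array([c0@rt,c0@u])
            x,f,k=fit(S,h,s0,y0); p=x[0]*rt+x[1]*u+off*n3
            print(n,np.degrees(psi),nm,p,np.degrees(x[2]),f)
E
```

```text
top base [ 0.55245893 -0.15269867] 42.4879598087665 -0.9505429179223576
top base [ 0.55245837 -0.15269849] 42.48822417320435 -0.9506629419161753
top 0.0 A [0.56068456 0.23719838 0.04781614] 5.170402758851927 -0.8974951565606664
top 0.0 B [0.5706956  0.06421562 0.05359602] 185.3023181229076 -0.9246401262701633
top 2.0 A [0.55922826 0.23740001 0.04871874] 3.5553502945233233 -0.9121323366838201
top 2.0 B [0.57143635 0.06424732 0.05227389] 183.61153423310097 -0.9218015183539736
top 3.0000000000000004 A [0.55881742 0.23755595 0.0493644 ] 2.6839426768662102 -0.9168187998518977
top 3.0000000000000004 B [0.57185487 0.06434219 0.0516474 ] 182.7755514740875 -0.9134132045810319
top 4.0 A [0.55815641 0.23768647 0.04982797] 2.0026261490348514 -0.9229865572866184
top 4.0 B [0.57224411 0.06450136 0.05096685] 181.96156042225618 -0.8133174974850071
top 5.0 A [0.5576761  0.23781491 0.05048761] 1.3065455456323372 -0.9271846627823587
top 5.0 B [0.57261973 0.06462137 0.05036749] 180.9968695795222 -0.7149650874665952
scene base [ 0.55170678 -0.15103593] 42.72017259704527 -0.9034536454740609
scene base [ 0
[... 249 characters left out ...]
242617 0.20999477 0.04909826] 42.18324289058804 -0.7436390143923335
scene 2.0 B [0.5516523  0.06754198 0.04001144] 182.5012215899271 -0.7921315394948024
scene 3.0000000000000004 A [0.52350236 0.16268297 0.02577946] 24.78676675007323 -0.7109531092271709
scene 3.0000000000000004 B [0.55203295 0.06721833 0.03934445] 181.90011005399404 -0.7799098787244864
scene 4.0 A [ 0.34474743 -0.12146428 -0.08847944] 145.14930809980854 -0.672923630753407
scene 4.0 B [0.55239701 0.06681643 0.03869786] 181.35076193777525 -0.7359301759894491
scene 5.0 A [ 0.20708743 -0.10291289 -0.16928923] 188.8638658023825 -0.6903807615230461
scene 5.0 B [0.55289034 0.06563005 0.03808143] 180.8546866817694 -0.6973287984053224
```

```bash
python3 - <<'E'
from m import *
C=[np.load(f'pics/cl_{n}.npy') for n in ['top','scene']]
rng=np.random.default_rng(0)
for n,c in zip(['top','scene'],C):
    r=c[(c[:,0]>.49)&(c[:,0]<.68)&(c[:,1]>-.03)&(c[:,1]<.34)&(c[:,2]>.02)]
    # robust plane fit z=k0 x+k1 y+k2 from two parallel faces: score |grad|=tan30
    best=None
    for psi in np.radians(np.arange(-2,12,.5)):
        n3=np.array([-.5*np.cos(psi),-.5*np.sin(psi),.866])
        hh=r@n3; H,e=np.histogram(hh,bins=np.arange(-.28,-.15,.002))
        s=(H.astype(float)**2).sum()
        if best is None or s>best[0]: best=(s,psi,H,e)
    s,psi,H,e=best; print(n,np.degrees(psi)); 
    print([(round(a,3),b) for a,b in zip(e,H) if b>30])
for n,c in zip(['top','scene'],C):
  for psi in np.radians([4.5,5.5,6.5]):
    n3=np.array([-.5*np.cos(psi),-.5*np.sin(psi),.8660254]);u=np.array([.8660254*np.cos(psi),.8660254*np.sin(psi),.5]);rt=np.array([np.sin(psi),-np.cos(psi),0])
    r=c[(c[:,0]>.53)&(c[:,0]<.62)&(c[:,1]>.13)&(c[:,1]<.165)]
    off=np.median(r@n3); S=np.c_[c@rt,c@u];h=c@n3-off
    for nm,y0,c0 in (('A',0,np.array([.558,.238,.055])),('B',np.pi,np.array([.572,.065,.055]))):
        s0=np.array([c0@rt,c0@u])
        k=(h>-.006)&(h<.034)
        x,f,_=fit(S[k],h[k],s0,y0,near=.085); p=x[0]*rt+x[1]*u+off*n3
        print(n,round(np.degrees(psi),1),nm,p.round(4),np.degrees(x[2]).round(2),round(f,3),'off',off.round(4))
E
```

```text
top 5.5
[(np.float64(-0.254), np.int64(44)), (np.float64(-0.252), np.int64(113)), (np.float64(-0.25), np.int64(325)), (np.float64(-0.248), np.int64(621)), (np.float64(-0.246), np.int64(821)), (np.float64(-0.244), np.int64(733)), (np.float64(-0.242), np.int64(450)), (np.float64(-0.24), np.int64(217)), (np.float64(-0.238), np.int64(110)), (np.float64(-0.236), np.int64(84)), (np.float64(-0.234), np.int64(92)), (np.float64(-0.232), np.int64(70)), (np.float64(-0.23), np.int64(59)), (np.float64(-0.228), np.int64(69)), (np.float64(-0.226), np.int64(219)), (np.float64(-0.224), np.int64(372)), (np.float64(-0.222), np.int64(542)), (np.float64(-0.22), np.int64(426)), (np.float64(-0.218), np.int64(280)), (np.float64(-0.216), np.int64(116)), (np.float64(-0.206), np.int64(39)), (np.float64(-0.204), np.int64(31))]
scene 5.0
[(np.float64(-0.28), np.int64(42)), (np.float64(-0.278), np.int64(52)), (np.float64(-0.276), np.int64(53)), (np.float64(-0.274), np.int64(48)), (np.float64(-0.272), np.int64(56)), (np.float64(-0.27), np.int64(54)), (np.float64(-0.268), np.int64(43)), (np.float64(-0.266), np.int6
[... 744 characters left out ...]
 A [0.559  0.2379 0.051 ] 0.78 -0.9 off -0.2438
top 4.5 B [0.5748 0.0649 0.0522] 180.77 -0.911 off -0.2438
top 5.5 A [0.5583 0.2379 0.0516] 0.13 -0.903 off -0.2446
top 5.5 B [0.5751 0.065  0.0516] 179.84 -0.912 off -0.2446
top 6.5 A [0.5578 0.238  0.0521] -0.74 -0.905 off -0.2454
top 6.5 B [0.5756 0.0652 0.051 ] 178.98 -0.908 off -0.2454
scene 4.5 A [0.5596 0.2391 0.0503] -0.4 -0.646 off -0.2448
scene 4.5 B [0.5747 0.0679 0.0512] 181.44 -0.613 off -0.2448
scene 5.5 A [0.5584 0.2397 0.0505] -0.72 -0.672 off -0.2456
scene 5.5 B [0.5756 0.0669 0.0509] 180.95 -0.608 off -0.2456
scene 6.5 A [0.5576 0.2398 0.051 ] -0.84 -0.69 off -0.2464
scene 6.5 B [0.5775 0.0642 0.051 ] 179.29 -0.615 off -0.2464
```

```bash
cat > pl.py <<'E'
from m import *
from scipy.spatial.transform import Rotation as Ro
def state():
    s=env.observe(); return s['position'],s['tool_rot'],s
def rows(p0,R0,p1,R1,N):
    w=Ro.from_matrix(R0.T@R1).as_rotvec()/N
    Rs=Ro.from_rotvec(w).as_matrix(); S=sum(np.linalg.matrix_power(Rs,k) for k in range(N))
    d=np.linalg.solve(S,R0.T@(p1-p0))
    r=np.r_[d/.04,w/.15]
    if np.abs(r).max()>1: print('TOO BIG, N',N*np.abs(r).max())
    r=r.round(3)
    # predicted
    print(N,'x',r.tolist())
def down(yaw): # tool down, x yaw
    c,s=np.cos(np.radians(yaw)),np.sin(np.radians(yaw))
    return np.array([[c,s,0],[s,-c,0],[0,0,-1]])
PSI=np.radians(5.5)
def slope(psi=PSI):
    z=np.array([.5*np.cos(psi),.5*np.sin(psi),-np.sqrt(3)/2]); y=np.array([np.sin(psi),-np.cos(psi),0]); return np.c_[np.cross(y,z),y,z]
E
python3 - <<'E'
from pl import *
p,R,s=state()
i=vision.camera_info('wrist'); Rc=cv2.Rodrigues(i['rvec'])[0]; c=-Rc.T@i['tvec']
print('cam in tool',R.T@(c-p), 'axes in tool\n',(R.T@Rc.T).round(3))
# view base centre: put the camera looking at base
Rt=down(0)
off=R.T@(c-p); ax=R.T@Rc.T[:,2]
tgt=np.array([.552,-.152,.02])
for h in (.2,.22):
    camz=Rt@ax; cp=Rt@off
    # p + cp + t*camz = tgt, p.z=h
    t=(tgt[2]-h-cp[2])/camz[2]; pp=tgt-cp-t*camz; print(h,pp,t)
    rows(p,R,pp,Rt,12)
E
```

```text
cam in tool [ 0.08268943 -0.00048008 -0.14330634] axes in tool
 [[-0.    -0.947 -0.32 ]
 [ 1.     0.    -0.001]
 [ 0.001 -0.32   0.947]]
0.2 [ 0.57851839 -0.15267075  0.2       ] 0.3412526560094967
12 x [0.862, -0.524, 0.065, 0.0, -0.0, 0.252]
0.22 [ 0.58527408 -0.15268255  0.22      ] 0.36236282996197927
12 x [0.876, -0.52, 0.024, 0.0, -0.0, 0.252]
```

View pics/wrist0.png

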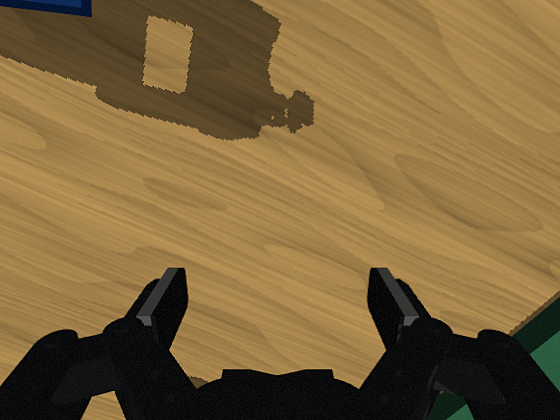

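Request:
jog_arm --plan '[[[0.876, -0.52, 0.024, 0, 0, 0.252], [0.876, -0.52, 0.024, 0, 0, 0.252], [0.876, -0.52, 0.024, 0, 0, 0.252], [0.876, -0.52, 0.024, 0, 0, 0.252], [0.876, -0.52, 0.024, 0, 0, 0.252], [0.876, -0.52, 0.024, 0, 0, 0.252], [0.876, -0.52, 0.024, 0, 0, 0.252], [0.876, -0.52, 0.024, 0, 0, 0.252], [0.876, -0.52, 0.024, 0, 0, 0.252], [0.876, -0.52, 0.024, 0, 0, 0.252]]]'

```text
time_s: 1.95
position: [0.5188, -0.1969, 0.2219]
tool_rot: [[0.997, 0.074, 0.0], [0.074, -0.997, -0.0], [0.0, 0.0, -1.0]]
ft_force: [0.4, -0.8, 0.6]
grip_width: 0.0853
```

Request:
jog_arm --plan '[[[0.876, -0.52, 0.024, 0, 0, 0.252], [0.876, -0.52, 0.024, 0, 0, 0.252], [0, 0, 0, 0, 0, 0], [0, 0, 0, 0, 0, 0]]]'

```text
time_s: 2.35
position: [0.5854, -0.1523, 0.2193]
tool_rot: [[1.0, 0.002, -0.001], [0.002, -1.0, 0.0], [-0.001, -0.0, -1.0]]
ft_force: [-0.9, -0.7, 0.3]
grip_width: 0.0854
```

```bash
python3 - <<'E'
from pl import *
p,R,s=state(); print(p,R.round(3),s['q'],s['time_s'])
im,d,i=snap('wrist','w1'); C=cloud(d,i)[d>0]
t=C[(np.abs(C[:,2])<.008)]; print('table',np.median(t[:,2]),len(t))
for a in (.012,):
    x,f,k=fit(C[:,:2],C[:,2]-np.median(t[:,2]),np.array([.552,-.152]),np.radians(42.6)); print(x[:2],np.degrees(x[2]),f,k)
m=np.abs(C[:,2]-.024)<.006;print(np.median(C[m,2]))
E
```

```text
[ 0.58544646 -0.15229074  0.21933121] [[ 1.     0.002 -0.001]
 [ 0.002 -1.     0.   ]
 [-0.001 -0.    -1.   ]] [-2.57759802e+01  2.78798562e+01  6.62552772e+01 -1.21513200e-02
  8.59090043e+01  6.41201292e+01] 2.35
table 0.0010661035981874465 158898
[ 0.57982042 -0.16114697] 123.44554827571703 -0.6766622110906239 62860
0.025331588790193874
```

View pics/w1.png

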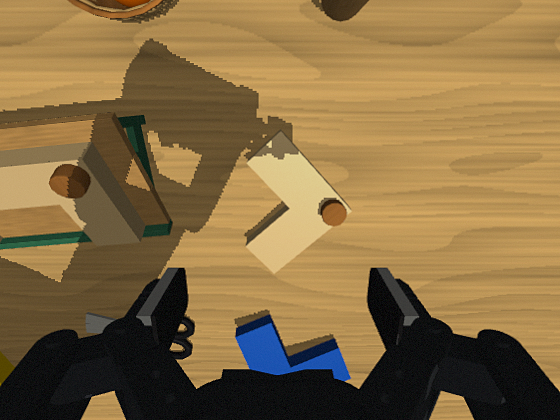

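The wrist view shows the base square centred near (290,205) with its knob at (332,212). I'll refit with the gripper points left out.

```bash
python3 - <<'E'
from pl import *
im,d,i=load('w1'); C=cloud(d,i); ok=(d>0)
C=C[ok]; C=C[C[:,2]<.05]
for nm,h in (('all',C),):
    for s in (.002,.001):
        x,f,k=fit(C[:,:2],C[:,2]-.001,np.array([.552,-.152]),np.radians(42.6),s=s,near=.09,lo=.008,hi=.016); print(x[:2],np.degrees(x[2]),f,k)
# knob
k=C[(C[:,2]>.037)&(np.linalg.norm(C[:,:2]-[.55,-.15],axis=1)<.1)]; print('knob top',np.median(k,0),len(k), k.min(0),k.max(0))
c,s=np.cos(x[2]),np.sin(x[2]); print('pred',x[:2]+np.array([[c,-s],[s,c]])@[-.044,-.044])
# B on rack as seen
n3=-slope()[:,2]; h=C@n3
E
```

```text
[ 0.55039195 -0.15207722] 42.60241181538172 -0.9394935760606379 16827
[ 0.5507671  -0.15210257] 42.5062435033379 -0.9593844778927119 16827
knob top [ 0.54951063 -0.21396435  0.04112887] 487 [ 0.53498747 -0.22710449  0.03732251] [ 0.56221962 -0.20082675  0.04311928]
pred [ 0.54805964 -0.21426903]
```

```bash
python3 - <<'E'
from pl import *
im,d,i=load('w1'); C=cloud(d,i); p=np.array([.58545,-.15229,.21933]); R=down(.1)
m=(d>0)&(d<.25); T=(C-p)@R; T=T[m]
for sgn in (1,-1):
    f=T[(T[:,1]*sgn>.02)&(T[:,1]*sgn<.07)&(np.abs(T[:,0])<.03)]
    print(np.percentile(f[:,2],[50,90,98,99.5]), 'x',np.percentile(f[f[:,2]>-.03][:,0],[1,99]),'y',np.percentile(f[f[:,2]>-.03][:,1],[1,99]))
A=np.array([.5583,.2385,.0512]);B=np.array([.5753,.0655,.0515])
Rs=slope(); n=-Rs[:,2]; rt=Rs[:,1]; u=Rs[:,0]; print(u)
p0,R0,_=state()
off=np.array([.0827,-.0005,-.1433])
pg=A-.035*rt+.010*u
hov=pg+n*.10
print('A grasp',pg,'hover',hov)
# via: lift straight first
rows(p0,R0,np.array([.50,.19,.26]),slope(),11)
E
```

```text
[-0.07083756 -0.03995617 -0.02239133 -0.01747147] x [-0.010816    0.01133679] y [0.04203365 0.05551288]
[-0.07072961 -0.03976604 -0.02237265 -0.01744931] x [-0.01094571  0.01140713] y [-0.05576876 -0.04227251]
[0.86203839 0.08300486 0.5       ]
A grasp [0.56356578 0.27416892 0.0562    ] hover [0.51379597 0.26937663 0.14280254]
11 x [-0.135, -0.788, -0.125, 0.015, 0.317, -0.056]
```

```bash
python3 - <<'E'
from pl import *
p0,R0,_=state(); n=-slope()[:,2]
rows(p0,R0,np.array([.56357,.27417,.0562])+n*.13,slope(),14)
E
```

```text
14 x [-0.14, -0.757, 0.063, 0.012, 0.249, -0.044]
```

Request:
jog_arm --plan '[[[-0.14, -0.757, 0.063, 0.012, 0.249, -0.044], [-0.14, -0.757, 0.063, 0.012, 0.249, -0.044], [-0.14, -0.757, 0.063, 0.012, 0.249, -0.044], [-0.14, -0.757, 0.063, 0.012, 0.249, -0.044], [-0.14, -0.757, 0.063, 0.012, 0.249, -0.044], [-0.14, -0.757, 0.063, 0.012, 0.249, -0.044], [-0.14, -0.757, 0.063, 0.012, 0.249, -0.044]]]'

```text
time_s: 3.1
position: [0.5432, 0.0584, 0.1991]
tool_rot: [[0.964, 0.046, 0.26], [0.043, -0.999, 0.018], [0.261, -0.006, -0.965]]
ft_force: [0.5, 0.3, 0.4]
grip_width: 0.0857
```

Request:
jog_arm --plan '[[[-0.14, -0.757, 0.063, 0.012, 0.249, -0.044], [-0.14, -0.757, 0.063, 0.012, 0.249, -0.044], [-0.14, -0.757, 0.063, 0.012, 0.249, -0.044], [-0.14, -0.757, 0.063, 0.012, 0.249, -0.044], [-0.14, -0.757, 0.063, 0.012, 0.249, -0.044], [-0.14, -0.757, 0.063, 0.012, 0.249, -0.044], [-0.14, -0.757, 0.063, 0.012, 0.249, -0.044], [0, 0, 0, 0, 0, 0], [0, 0, 0, 0, 0, 0]]]'

```text
time_s: 4.0
position: [0.4995, 0.2675, 0.1694]
tool_rot: [[0.862, 0.095, 0.497], [0.082, -0.995, 0.047], [0.5, 0.0, -0.866]]
ft_force: [0.6, 0.1, -0.2]
grip_width: 0.0856
```

```bash
cat > rk.py <<'E'
from pl import *
def rackfit(f,which,c0,psi):
    im,d,i=load(f); C=cloud(d,i); C=C[(d>.0)]
    Rs=slope(psi); n=-Rs[:,2];rt=Rs[:,1];u=Rs[:,0]
    C=C[np.linalg.norm(C-c0,axis=1)<.12]
    h=C@n; hs=h[(h>c0@n-.006)&(h<c0@n+.006)]; off=np.median(hs); print('off',off,c0@n)
    top=h[np.abs(h-off-.024)<.005]; print('top h',np.median(top)-off)
    S=np.c_[C@rt,C@u];h=h-off; k=(h>-.005)&(h<.032); 
    x,fv,N=fit(S[k],h[k],np.array([c0@rt,c0@u]),0 if which=='A' else np.pi,near=.09,s=.0015)
    pt=x[0]*rt+x[1]*u+off*n
    print(which,np.degrees(psi),pt.round(4),np.degrees(x[2]).round(2),round(fv,3),N)
    return pt
E
python3 - <<'E'
from rk import *
p,R,s=state(); print(p,R.round(3),slope().round(3),s['q'].round(1))
im,d,i=snap('wrist','w2')
for a in (4.5,5.5,6.5): rackfit('w2','A',np.array([.5583,.2385,.0512]),np.radians(a))
E
```

```text
[0.49954656 0.26746243 0.1694042 ] [[ 0.862  0.095  0.497]
 [ 0.082 -0.995  0.047]
 [ 0.5    0.    -0.866]] [[ 0.862  0.096  0.498]
 [ 0.083 -0.995  0.048]
 [ 0.5    0.    -0.866]] [ 19.4  18.1  98.3 -12.1  35.  112.1]
off -0.24281857812511487 -0.24330522020338494
top h 0.024292995296435638
A 4.5 [0.5593 0.2369 0.0523] 0.49 -0.948 26437
off -0.24425826982801507 -0.24495395408847145
top h 0.02399158716658073
A 5.5 [0.5592 0.2371 0.0524] -0.3 -0.948 26447
off -0.24559607670731368 -0.24651456608017905
top h 0.023657967689310083
A 6.5 [0.559  0.2372 0.0526] -1.11 -0.948 26477
```

View pics/w2.png

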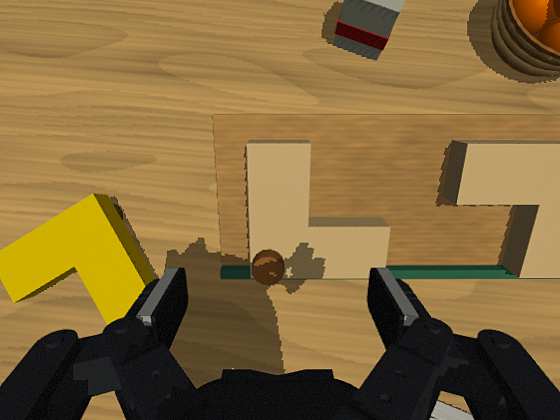

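```bash
python3 - <<'E'
from rk import *
p,R,s=state(); Rs=slope(np.radians(5.2)); u,rt,n=Rs[:,0],Rs[:,1],-Rs[:,2]
A=np.array([.559,.2376,.0520])
pg=A-.035*rt+.010*u; print(pg)
rows(p,R,pg+.04*n,Rs,4); rows(pg+.04*n,Rs,pg-.001*n,Rs,4)
E
```

```text
[0.56445247 0.27324086 0.057     ]
4 x [-0.001, -0.001, 0.562, -0.003, 0.0, 0.004]
4 x [0.0, -0.0, 0.256, 0.0, 0.0, 0.0]
```

Request:
jog_arm --plan '[[[0, 0, 0.562, 0, 0, 0], [0, 0, 0.562, 0, 0, 0], [0, 0, 0.562, 0, 0, 0], [0, 0, 0.562, 0, 0, 0], [0, 0, 0.256, 0, 0, 0], [0, 0, 0.256, 0, 0, 0], [0, 0, 0.256, 0, 0, 0], [0, 0, 0.256, 0, 0, 0], [0, 0, 0, 0, 0, 0]]]'

```text
time_s: 4.95
position: [0.5651, 0.2741, 0.0549]
tool_rot: [[0.863, 0.094, 0.497], [0.082, -0.996, 0.047], [0.499, -0.0, -0.867]]
ft_force: [-0.5, 0.4, 0.2]
grip_width: 0.0854
```

```bash
python3 - <<'E'
from rk import *
p,R,s=state(); print(p,s['ft_force'])
im,d,i=snap('wrist','w3')
E
```

```text
[0.56507466 0.27409966 0.05490473] [-0.51538201  0.37159994  0.19506133]
```

View pics/w3.png

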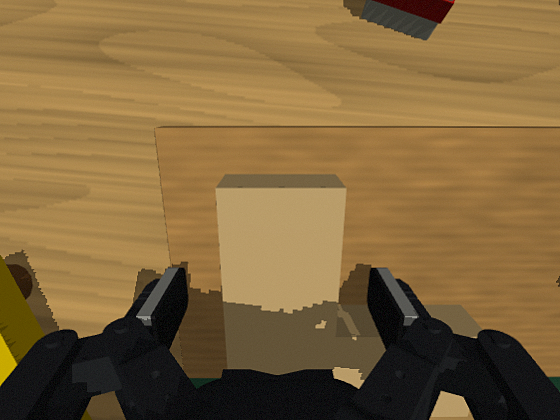

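The fingers straddle the y arm of A, which is well centred between them (220–345). Now I close the gripper.

Request:
jog_arm --plan '[[[0, 0, 0, 0, 0, 0], [0, 0, 0, 0, 0, 0], [0, 0, 0, 0, 0, 0], [0, 0, 0, 0, 0, 0], [0, 0, 0, 0, 0, 0], [0, 0, 0, 0, 0, 0], [0, 0, 0, 0, 0, 0], [0, 0, 0, 0, 0, 0]]]' --grip -1 --squeeze 50

```text
time_s: 5.8
position: [0.5647, 0.2744, 0.0565]
tool_rot: [[0.862, 0.095, 0.498], [0.082, -0.995, 0.048], [0.5, -0.001, -0.866]]
ft_force: [-4.0, -0.2, 5.5]
grip_width: 0.0493
```

The fingertips touched the slope lightly (about 7 N), so I'll regrip 3 mm higher to keep them clear when placing.

Request:
jog_arm --plan '[[[0, 0, 0, 0, 0, 0], [0, 0, 0, 0, 0, 0], [0, 0, -0.075, 0, 0, 0], [0, 0, 0, 0, 0, 0]]]' --grip 0.41

```text
time_s: 6.2
position: [0.5633, 0.2742, 0.0586]
tool_rot: [[0.862, 0.095, 0.498], [0.082, -0.995, 0.048], [0.5, -0.0, -0.866]]
ft_force: [0.4, 0.0, 0.2]
grip_width: 0.0603
```

Request:
jog_arm --plan '[[[0, 0, 0, 0, 0, 0], [0, 0, 0, 0, 0, 0], [0, 0, 0, 0, 0, 0], [0, 0, 0, 0, 0, 0], [0, 0, 0, 0, 0, 0]]]' --grip -1

```text
time_s: 6.7
position: [0.5633, 0.2742, 0.0587]
tool_rot: [[0.862, 0.095, 0.498], [0.082, -0.995, 0.048], [0.5, -0.001, -0.866]]
ft_force: [-4.0, -0.7, 5.6]
grip_width: 0.0488
```

Request:
jog_arm --plan '[[[0, 0, -0.25, 0, 0, 0], [0, 0, -0.4, 0, 0, 0], [0, 0, -0.6, 0, 0, 0], [0, 0, -0.6, 0, 0, 0], [0, 0, -0.6, 0, 0, 0], [0, 0, -0.6, 0, 0, 0], [0, 0, -0.5, 0, 0, 0], [0, 0, 0, 0, 0, 0]]]'

```text
time_s: 7.5
position: [0.4921, 0.2676, 0.1836]
tool_rot: [[0.861, 0.095, 0.5], [0.082, -0.995, 0.049], [0.502, -0.001, -0.865]]
ft_force: [0.3, 0.4, -2.6]
grip_width: 0.0491
```

```bash
python3 - <<'E'
from rk import *
p,R,s=state(); print(p,s['ft_force'],s['grip_width'])
im,d,i=snap('wrist','w4'); np.savez('pics/w4pose.npz',p=p,R=R)
E
```

```text
[0.49214065 0.26761628 0.18356994] [ 0.26491461  0.4138355  -2.64109912] 0.04910926922314657
```

View pics/w4.png

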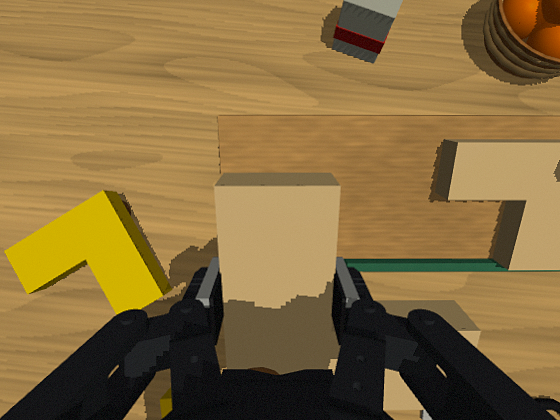

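```bash
cat > held.py <<'E'
from pl import *
def held(f,p,R,swap=1):
    im,d,i=load(f); C=cloud(d,i); T=((C-p)@R); ok=(d>0)
    k=ok&(np.abs(T[...,2]+.022)<.010)&(T[...,0]>.014)&(np.abs(T[...,1])<.03)
    P=T[k]; A=np.c_[P[:,:2],np.ones(len(P))]; 
    for _ in range(3):
        c=np.linalg.lstsq(A,P[:,2],rcond=None)[0]; r=P[:,2]-A@c; g=np.abs(r)<.003; P=P[g];A=A[g]
    print('top plane z=',c,'n',len(P),'at origin z',c[2],'tilt deg',np.degrees(c[:2]))
    # edges of y-arm (tool y) for rows of x, and end (tool x)
    z=T[...,2]-(T[...,0]*c[0]+T[...,1]*c[1]+c[2])
    top=ok&(np.abs(z)<.003)
    for x0 in (.025,.032,.039,.045):
        q=T[top&(np.abs(T[...,0]-x0)<.002)&(np.abs(T[...,1])<.04)][:,1]; print('x',x0,'y range',q.min(),q.max())
    for y0 in (-.018,-.008,0,.008,.018):
        q=T[top&(np.abs(T[...,1]-y0)<.002)&(T[...,0]>.01)&(T[...,0]<.08)][:,0]; print('y',y0,'x end',q.max())
    return T,top,c
E
python3 - <<'E'
from held import *
z=np.load('pics/w4pose.npz'); T,top,c=held('w4',z['p'],z['R'])
for y0 in (.045,.055,.065,.075):
    q=T[top&(np.abs(T[...,1]-y0)<.002)&(T[...,0]>-.06)&(T[...,0]<.03)][:,0]; print('y',y0,'xarm edge',q.max() if len(q) else None)
E
```

```text
top plane z= [ 0.00626894 -0.00221531 -0.02107902] n 10012 at origin z -0.02107901630396289 tilt deg [ 0.35918362 -0.12692769]
x 0.025 y range -0.025566727954902578 0.024667415694918524
x 0.032 y range -0.02542702667394952 0.024651457708059574
x 0.039 y range -0.025523764373393754 0.024683074745696688
x 0.045 y range -0.025561271183615182 0.024597491422701536
y -0.018 x end 0.05020103932087501
y -0.008 x end 0.050062511432470105
y 0 x end 0.05021818209086672
y 0.008 x end 0.050171828606497465
y 0.018 x end 0.05024254696726106
y 0.045 xarm edge None
y 0.055 xarm edge -0.04230995169519664
y 0.065 xarm edge -0.05231896043242955
y 0.075 xarm edge -0.03950899175500009
```

```bash
python3 - <<'E'
from held import *
p,R,s=state()
w=np.array([.51,.22,.26]); rows(p,R,w,down(0),6)
t=np.array([.5836,-.136,.10]); rows(w,down(0),np.array([.5836,-.136,.17]),down(-47.5),14)
E
```

```text
6 x [0.159, 0.199, -0.295, -0.029, -0.582, 0.103]
14 x [0.371, 0.556, 0.161, 0.0, 0.0, 0.395]
```

Request:
jog_arm --plan '[[[0.159, 0.199, -0.295, -0.029, -0.582, 0.103], [0.159, 0.199, -0.295, -0.029, -0.582, 0.103], [0.159, 0.199, -0.295, -0.029, -0.582, 0.103], [0.159, 0.199, -0.295, -0.029, -0.582, 0.103], [0.159, 0.199, -0.295, -0.029, -0.582, 0.103], [0.159, 0.199, -0.295, -0.029, -0.582, 0.103]]]'

```text
time_s: 8.15
position: [0.5107, 0.2194, 0.2586]
tool_rot: [[1.0, -0.001, -0.006], [-0.001, -1.0, -0.001], [-0.006, 0.001, -1.0]]
ft_force: [0.6, 0.2, -2.5]
grip_width: 0.049
```

Request:
jog_arm --plan '[[[0.371, 0.556, 0.161, 0, 0, 0.395], [0.371, 0.556, 0.161, 0, 0, 0.395], [0.371, 0.556, 0.161, 0, 0, 0.395], [0.371, 0.556, 0.161, 0, 0, 0.395], [0.371, 0.556, 0.161, 0, 0, 0.395], [0.371, 0.556, 0.161, 0, 0, 0.395], [0.371, 0.556, 0.161, 0, 0, 0.395], [0.371, 0.556, 0.161, 0, 0, 0.395]]]'

```text
time_s: 8.95
position: [0.5894, 0.0217, 0.2057]
tool_rot: [[0.888, -0.459, -0.003], [-0.459, -0.888, -0.001], [-0.003, 0.002, -1.0]]
ft_force: [1.1, 0.7, -1.8]
grip_width: 0.0492
```

Request:
jog_arm --plan '[[[0.371, 0.556, 0.161, 0, 0, 0.395], [0.371, 0.556, 0.161, 0, 0, 0.395], [0.371, 0.556, 0.161, 0, 0, 0.395], [0.371, 0.556, 0.161, 0, 0, 0.395], [0.371, 0.556, 0.161, 0, 0, 0.395], [0.371, 0.556, 0.161, 0, 0, 0.395], [0, 0, 0, 0, 0, 0], [0, 0, 0, 0, 0, 0]]]'

```text
time_s: 9.75
position: [0.5834, -0.1369, 0.1679]
tool_rot: [[0.674, -0.738, -0.003], [-0.738, -0.674, 0.0], [-0.002, 0.002, -1.0]]
ft_force: [0.2, 0.5, -3.0]
grip_width: 0.049
```

```bash
python3 - <<'E'
from held import *
p,R,s=state(); print(p,R.round(4),s['ft_force'],s['grip_width'],s['q'].round(1))
t=np.array([.5836,-.136,.075]); rows(p,R,t,down(-47.5),5)
E
```

```text
[ 0.58342822 -0.13688072  0.16785423] [[ 6.744e-01 -7.384e-01 -2.900e-03]
 [-7.384e-01 -6.744e-01  3.000e-04]
 [-2.200e-03  1.900e-03 -1.000e+00]] [ 0.21680604  0.48299072 -2.96043588] 0.04904536583175701 [-2.450e+01  2.960e+01  7.200e+01 -1.000e-01  7.850e+01  1.131e+02]
5 x [-0.002, -0.004, 0.464, 0.003, 0.003, -0.002]
```

Request:
jog_arm --plan '[[[-0.002, -0.004, 0.464, 0.003, 0.003, -0.002], [-0.002, -0.004, 0.464, 0.003, 0.003, -0.002], [-0.002, -0.004, 0.464, 0.003, 0.003, -0.002], [-0.002, -0.004, 0.464, 0.003, 0.003, -0.002], [-0.002, -0.004, 0.464, 0.003, 0.003, -0.002], [0, 0, 0, 0, 0, 0], [0, 0, 0, 0, 0, 0]]]'

```text
time_s: 10.45
position: [0.5843, -0.1351, 0.0767]
tool_rot: [[0.677, -0.736, 0.002], [-0.736, -0.677, -0.001], [0.002, -0.001, -1.0]]
ft_force: [-0.5, -0.3, -0.7]
grip_width: 0.049
```

```bash
python3 - <<'E'
from held import *
p,R,s=state(); print(p,R.round(4),s['ft_force'],s['grip_width'])
im,d,i=snap('wrist','w5'); np.savez('pics/w5pose.npz',p=p,R=R); T,top,c=held('w5',p,R)
C=cloud(d,i)[d>0]; T=(C-p)@R
# base points: z .018-.03
b=C[(np.abs(C[:,2]-.0245)<.005)]; tb=C[np.abs(C[:,2])<.006]
print('base visible',len(b),np.median(b[:,2]),np.median(tb[:,2]))
E
```

```text
[ 0.58427327 -0.13511911  0.07673456] [[ 6.769e-01 -7.361e-01  2.200e-03]
 [-7.361e-01 -6.769e-01 -8.000e-04]
 [ 2.100e-03 -1.100e-03 -1.000e+00]] [-0.45774045 -0.29046701 -0.74719227] 0.04898750592291302
top plane z= [ 0.00351713 -0.00229657 -0.02332269] n 10011 at origin z -0.023322694690565932 tilt deg [ 0.2015165 -0.1315836]
x 0.025 y range -0.025458426188812677 0.024634676018195925
x 0.032 y range -0.025635489914664248 0.024502842773231254
x 0.039 y range -0.02561882683392638 0.024606323185372977
x 0.045 y range -0.02549668938867664 0.024755983608756294
y -0.018 x end 0.05024609810265485
y -0.008 x end 0.05017755752617984
y 0 x end 0.05031891532914287
y 0.008 x end 0.05021918372664381
y 0.018 x end 0.05043518084555751
base visible 12201 0.025367870733289794 0.0014042232417666534
```

View pics/w5.png

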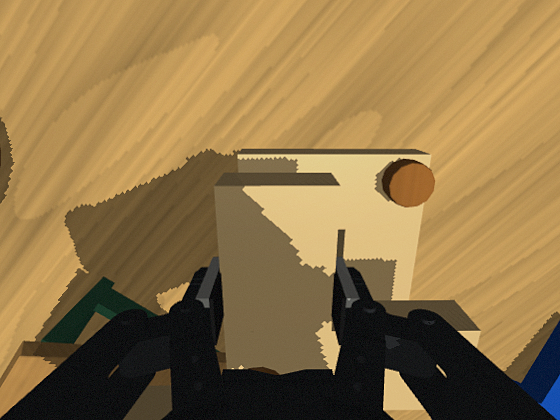

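```bash
cat > under.py <<'E'
from held import *
def under(f,p,R,ztop):
    im,d,i=load(f); C=cloud(d,i); T=(C-p)@R; ok=(d>0)
    top=ok&(np.abs(C[...,2]-ztop)<.0035)
    for y0 in np.arange(-.015,.095,.012):
        q=T[top&(np.abs(T[...,1]-y0)<.0015)&(T[...,0]>.0)&(T[...,0]<.08)][:,0]
        if len(q)>5: print('y %.3f far edge x %.4f'%(y0,np.percentile(q,99)))
    for x0 in np.arange(-.01,.05,.008):
        q=T[top&(np.abs(T[...,0]-x0)<.0015)&(T[...,1]>.03)&(T[...,1]<.12)][:,1]
        if len(q)>5: print('x %.3f right edge y %.4f'%(x0,np.percentile(q,99)))
E
python3 - <<'E'
from under import *
z=np.load('pics/w5pose.npz'); under('w5',z['p'],z['R'],.0252)
E
```

```text
y -0.015 far edge x 0.0503
y -0.003 far edge x 0.0503
y 0.009 far edge x 0.0502
y 0.021 far edge x 0.0502
y 0.033 far edge x 0.0502
y 0.045 far edge x 0.0500
y 0.057 far edge x 0.0501
y 0.069 far edge x 0.0500
y 0.081 far edge x 0.0502
y 0.093 far edge x 0.0501
x -0.010 right edge y 0.0938
x -0.002 right edge y 0.0941
x 0.006 right edge y 0.0940
x 0.014 right edge y 0.0939
x 0.022 right edge y 0.0717
x 0.030 right edge y 0.0658
x 0.038 right edge y 0.0659
x 0.046 right edge y 0.0940
```

A lines up with the base to about 0.5 mm (far edges 0.0502 and 0.0502), and the remaining gap is about 51 mm. I'll descend, then finish slowly.

Request:
jog_arm --plan '[[[0, -0.012, 0.25, 0, 0, 0], [0, 0, 0.3, 0, 0, 0], [0, 0, 0.25, 0, 0, 0], [0, 0, 0.15, 0, 0, 0], [0, 0, 0.1, 0, 0, 0], [0, 0, 0.07, 0, 0, 0], [0, 0, 0, 0, 0, 0], [0, 0, 0, 0, 0, 0]]]'

```text
time_s: 11.3
position: [0.5846, -0.1355, 0.032]
tool_rot: [[0.676, -0.737, 0.003], [-0.737, -0.676, -0.001], [0.003, -0.001, -1.0]]
ft_force: [0.0, 0.7, -1.9]
grip_width: 0.0491
```

```bash
python3 - <<'E'
from under import *
p,R,s=state(); print(p,R.round(4),s['ft_force'],s['grip_width'])
im,d,i=snap('wrist','w6'); np.savez('pics/w6pose.npz',p=p,R=R); T,top,c=held('w6',p,R)
print('A top world z',p[2]-c[2]); under('w6',p,R,.0252)
E
```

```text
[ 0.58457642 -0.13546991  0.03202582] [[ 0.6761 -0.7368  0.0028]
 [-0.7368 -0.6761 -0.0012]
 [ 0.0028 -0.0013 -1.    ]] [ 0.04218968  0.70992867 -1.93938831] 0.04913785237116302
top plane z= [ 0.00516812 -0.00236003 -0.02278968] n 9929 at origin z -0.02278967613617903 tilt deg [ 0.29611135 -0.13522004]
x 0.025 y range -0.025447726552119295 0.024545969744405538
x 0.032 y range -0.025355150360106077 0.024680904216661984
x 0.039 y range -0.02553688532756073 0.024729371917000132
x 0.045 y range -0.02565585420347299 0.024539352412089425
y -0.018 x end 0.049740795319718104
y -0.008 x end 0.049898580335861
y 0 x end 0.049897326114388595
y 0.008 x end 0.049750241900922344
y 0.018 x end 0.0497815428856044
A top world z 0.054815497342640324
y -0.015 far edge x 0.0497
y -0.003 far edge x 0.0496
y 0.009 far edge x 0.0496
y 0.021 far edge x 0.0496
y 0.033 far edge x 0.0494
y 0.045 far edge x 0.0494
y 0.057 far edge x 0.0495
y 0.069 far edge x 0.0495
y 0.081 far edge x 0.0496
y 0.093 far edge x 0.0495
x -0.010 right edge y 0.0938
x -0.002 right edge y 0.0938
x 0.006 right edge y 0.0940
x 0.014 right edge y 0.0940
x 0.022 right edge y 0.0704
x 0.030 right edge y 0.0656
x 0.038 right edge y 0.0661
x 0.046 right edge y 0.0943
```

Request:
jog_arm --plan '[[[-0.006, -0.012, 0.03, 0, 0, 0], [0, 0, 0.03, 0, 0, 0], [0, 0, 0.025, 0, 0, 0], [0, 0, 0.02, 0, 0, 0], [0, 0, 0.015, 0, 0, 0], [0, 0, 0, 0, 0, 0]]]'

```text
time_s: 11.95
position: [0.5846, -0.1349, 0.0269]
tool_rot: [[0.676, -0.737, 0.002], [-0.737, -0.676, -0.001], [0.002, -0.001, -1.0]]
ft_force: [0.5, 0.8, -1.4]
grip_width: 0.0489
```

Request:
jog_arm --plan '[[[0, 0, 0.015, 0, 0, 0], [0, 0, 0.015, 0, 0, 0], [0, 0, 0.015, 0, 0, 0], [0, 0, 0, 0, 0, 0]]]'

```text
time_s: 12.35
position: [0.5847, -0.135, 0.0262]
tool_rot: [[0.676, -0.737, 0.003], [-0.737, -0.676, -0.001], [0.003, -0.001, -1.0]]
ft_force: [-3.6, 0.3, 7.1]
grip_width: 0.0493
```

Contact at about 8 N. I'll ease off slightly and open.

Request:
jog_arm --plan '[[[0, 0, -0.01, 0, 0, 0], [0, 0, 0, 0, 0, 0], [0, 0, 0, 0, 0, 0], [0, 0, 0, 0, 0, 0]]]' --grip 0.5

```text
time_s: 12.75
position: [0.5846, -0.1349, 0.0254]
tool_rot: [[0.676, -0.737, 0.002], [-0.737, -0.676, -0.001], [0.002, -0.001, -1.0]]
ft_force: [-0.3, 0.7, -1.0]
grip_width: 0.0641
```

```bash
python3 - <<'E'
from under import *
p,R,s=state(); print(p,R.round(4),s['ft_force'],s['grip_width'])
im,d,i=snap('wrist','w7'); np.savez('pics/w7pose.npz',p=p,R=R); T,top,c=held('w7',p,R)
print('A top world z',p[2]-c[2]); under('w7',p,R,.0252)
E
```

```text
[ 0.58461914 -0.13489307  0.02543601] [[ 6.761e-01 -7.368e-01  2.200e-03]
 [-7.368e-01 -6.761e-01 -9.000e-04]
 [ 2.200e-03 -1.000e-03 -1.000e+00]] [-0.27991544  0.65672167 -0.97920976] 0.06413724767733554
top plane z= [ 0.00840996 -0.00073513 -0.02353723] n 10117 at origin z -0.023537234261375984 tilt deg [ 0.4818554  -0.04211978]
x 0.025 y range -0.025393449743867362 0.02475165815326834
x 0.032 y range -0.02533400176554784 0.02457677257910244
x 0.039 y range -0.02545052588677633 0.02458672666735771
x 0.045 y range -0.025394874279526265 0.02465765713741147
y -0.018 x end 0.04997649638958065
y -0.008 x end 0.04992452542493838
y 0 x end 0.05019439024121793
y 0.008 x end 0.05019161931493234
y 0.018 x end 0.05005145715542939
A top world z 0.04897324082489926
y -0.015 far edge x 0.0501
y -0.003 far edge x 0.0501
y 0.009 far edge x 0.0500
y 0.021 far edge x 0.0500
y 0.033 far edge x 0.0499
y 0.045 far edge x 0.0499
y 0.057 far edge x 0.0499
y 0.069 far edge x 0.0499
y 0.081 far edge x 0.0500
y 0.093 far edge x 0.0499
x -0.010 right edge y 0.0945
x -0.002 right edge y 0.0946
x 0.006 right edge y 0.0944
x 0.014 right edge y 0.0943
x 0.022 right edge y 0.0713
x 0.030 right edge y 0.0662
x 0.038 right edge y 0.0663
x 0.046 right edge y 0.0945
```

View pics/w7.png

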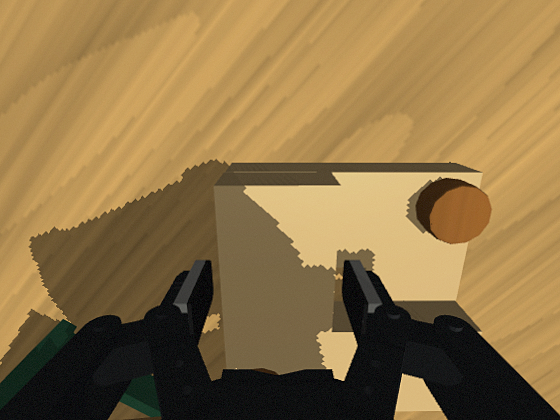

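Layer 2 is flush within about 0.3 mm. Now I retract and go to B.

```bash
python3 - <<'E'
from pl import *
p,R,s=state(); Rs=slope(np.radians(5.2)); u,rt,n=Rs[:,0],Rs[:,1],-Rs[:,2]
B=np.array([.5757,.0652,.0520]); pg=B+.035*rt-.010*u; print(pg)
w=p+np.array([0,0,.12]); rows(p,R,w,R,4)
rows(w,R,pg+.13*n,Rs,10)
E
```

```text
[0.57024753 0.02955914 0.047     ]
4 x [0.002, -0.001, -0.75, 0.0, 0.0, 0.0]
10 x [-0.341, -0.295, -0.107, 0.16, 0.322, -0.598]
```

Request:
jog_arm --plan '[[[0, 0, -0.2, 0, 0, 0], [0, 0, -0.7, 0, 0, 0], [0, 0, -0.8, 0, 0, 0], [0, 0, -0.8, 0, 0, 0], [0, 0, -0.8, 0, 0, 0], [0, 0, -0.4, 0, 0, 0]]]'

```text
time_s: 13.4
position: [0.5849, -0.135, 0.1772]
tool_rot: [[0.676, -0.737, 0.007], [-0.737, -0.676, -0.003], [0.007, -0.003, -1.0]]
ft_force: [0.5, 0.1, -0.0]
grip_width: 0.0644
```

```bash
python3 - <<'E'
from pl import *
p,R,s=state(); Rs=slope(np.radians(5.2)); u,rt,n=Rs[:,0],Rs[:,1],-Rs[:,2]
snap('wrist','w8')
B=np.array([.5757,.0652,.0520]); pg=B+.035*rt-.010*u
rows(p,R,pg+.13*n,Rs,9)
E
```

```text
9 x [-0.402, -0.319, -0.032, 0.178, 0.354, -0.664]
```

View pics/w8.png

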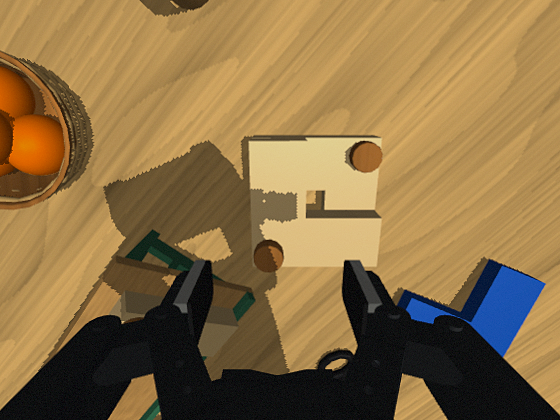

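The first two layers form a clean square (250–380, 137–268), with the knobs at (365,156) and (268,255). On to B.

Request:
jog_arm --plan '[[[-0.402, -0.319, -0.032, 0.178, 0.354, -0.664], [-0.402, -0.319, -0.032, 0.178, 0.354, -0.664], [-0.402, -0.319, -0.032, 0.178, 0.354, -0.664], [-0.402, -0.319, -0.032, 0.178, 0.354, -0.664], [-0.402, -0.319, -0.032, 0.178, 0.354, -0.664], [-0.402, -0.319, -0.032, 0.178, 0.354, -0.664], [-0.402, -0.319, -0.032, 0.178, 0.354, -0.664], [-0.402, -0.319, -0.032, 0.178, 0.354, -0.664], [-0.402, -0.319, -0.032, 0.178, 0.354, -0.664], [0, 0, 0, 0, 0, 0]]]' --grip 1

```text
time_s: 14.45
position: [0.5017, 0.0255, 0.1549]
tool_rot: [[0.866, 0.094, 0.49], [0.08, -0.996, 0.049], [0.493, -0.003, -0.87]]
ft_force: [-0.3, 0.3, 0.9]
grip_width: 0.0854
```

Request:
jog_arm --plan '[[[0, 0, 0, 0, 0, 0]]]'

```text
time_s: 14.55
position: [0.505, 0.0239, 0.1567]
tool_rot: [[0.865, 0.088, 0.493], [0.075, -0.996, 0.046], [0.496, -0.003, -0.869]]
ft_force: [0.8, 0.1, -0.0]
grip_width: 0.0852
```

```bash
python3 - <<'E'
from rk import *
p,R,s=state(); print(p,R.round(3))
im,d,i=snap('wrist','w9')
for a in (5.2,): B=rackfit('w9','B',np.array([.5757,.0652,.0520]),np.radians(a))
Rs=slope(np.radians(5.2)); u,rt,n=Rs[:,0],Rs[:,1],-Rs[:,2]
pg=B+.035*rt-.010*u+.002*n; print(pg)
rows(p,R,pg+.04*n,Rs,4); rows(pg+.04*n,Rs,pg,Rs,4)
E
```

```text
[0.50499598 0.02390778 0.15669963] [[ 0.865  0.088  0.493]
 [ 0.075 -0.996  0.046]
 [ 0.496 -0.003 -0.869]]
off -0.2441381335123419 -0.2445866252592639
top h 0.023934709093271722
B 5.2 [0.5757 0.0654 0.0525] 180.25 -0.961 28240
[0.56928865 0.02966783 0.04928163]
4 x [0.015, 0.001, 0.533, -0.002, 0.008, -0.006]
4 x [0.0, 0.0, 0.25, 0.0, 0.0, 0.0]
```

View pics/w9.png

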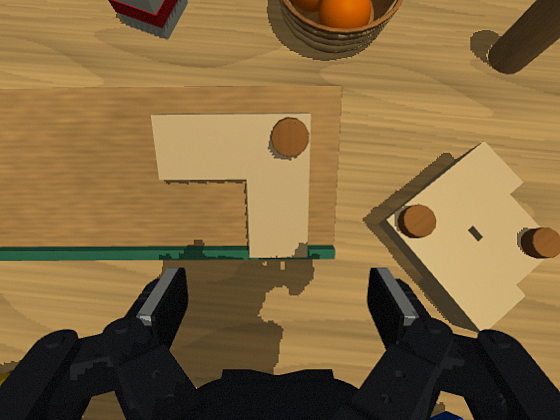

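Request:
jog_arm --plan '[[[0.015, 0, 0.533, -0.002, 0.008, -0.006], [0.015, 0, 0.533, -0.002, 0.008, -0.006], [0.015, 0, 0.533, -0.002, 0.008, -0.006], [0.015, 0, 0.533, -0.002, 0.008, -0.006], [0, 0, 0.25, 0, 0, 0], [0, 0, 0.25, 0, 0, 0], [0, 0, 0.25, 0, 0, 0], [0, 0, 0.25, 0, 0, 0], [0, 0, 0, 0, 0, 0], [0, 0, 0, 0, 0, 0]]]'

```text
time_s: 15.6
position: [0.5692, 0.0301, 0.0492]
tool_rot: [[0.862, 0.092, 0.498], [0.08, -0.996, 0.046], [0.5, 0.0, -0.866]]
ft_force: [0.2, -1.1, 0.7]
grip_width: 0.0855
```

```bash
python3 - <<'E'
from rk import *
p,R,s=state(); Rs=slope(np.radians(5.2)); print(p,s['ft_force'],'err in slope frame',Rs.T@(p-np.array([.56929,.02967,.04928])),np.degrees(Ro.from_matrix(Rs.T@R).as_rotvec()))
E
```

```text
[0.56918116 0.03005814 0.04920735] [ 0.20075384 -1.05039726  0.65004684] err in slope frame [-9.97265285e-05 -3.96403070e-04  2.63108480e-05] [ 0.0359826   0.00323799 -0.10090561]
```

Request:
jog_arm --plan '[[[0, 0, 0, 0, 0, 0], [0, 0, 0, 0, 0, 0], [0, 0, 0, 0, 0, 0], [0, 0, 0, 0, 0, 0], [0, 0, 0, 0, 0, 0], [0, 0, 0, 0, 0, 0], [0, 0, 0, 0, 0, 0]]]' --grip -1 --squeeze 50

```text
time_s: 16.3
position: [0.5691, 0.03, 0.0497]
tool_rot: [[0.862, 0.092, 0.499], [0.08, -0.996, 0.046], [0.501, 0.001, -0.866]]
ft_force: [-3.3, -0.4, 5.1]
grip_width: 0.0492
```

Request:
jog_arm --plan '[[[0, 0, -0.25, 0, 0, 0], [0, 0, -0.4, 0, 0, 0], [0, 0, -0.6, 0, 0, 0], [0, 0, -0.6, 0, 0, 0], [0, 0, -0.6, 0, 0, 0], [0, 0, -0.6, 0, 0, 0], [0, 0, -0.5, 0, 0, 0], [0, 0, 0, 0, 0, 0]]]'

```text
time_s: 17.1
position: [0.4979, 0.0234, 0.1742]
tool_rot: [[0.861, 0.092, 0.501], [0.081, -0.996, 0.045], [0.503, 0.002, -0.864]]
ft_force: [0.3, -0.1, -2.0]
grip_width: 0.0494
```

```bash
python3 - <<'E'
from rk import *
p,R,s=state(); print(p,s['ft_force'],s['grip_width'])
im,d,i=snap('wrist','w10')
w=p+np.array([.0,-.02,.04]); rows(p,R,w,down(0),6)
rows(w,down(0),np.array([.5195,-.1675,.16]),down(-47.5),11)
E
```

```text
[0.49785154 0.02339235 0.17420297] [ 0.26513115 -0.06065258 -1.96692108] 0.0493555991178765
6 x [0.047, 0.082, -0.162, -0.025, -0.585, 0.101]
11 x [0.194, 0.353, 0.123, 0.0, 0.0, 0.502]
```

View pics/w10.png

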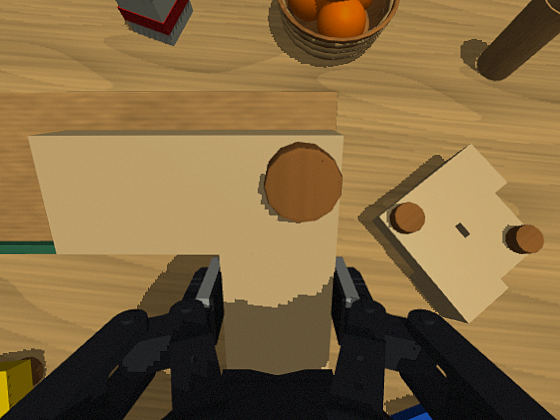

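B is held with its knob at (303,182), and the stack is unchanged. I'll carry it over.

Request:
jog_arm --plan '[[[0.047, 0.082, -0.162, -0.025, -0.585, 0.101], [0.047, 0.082, -0.162, -0.025, -0.585, 0.101], [0.047, 0.082, -0.162, -0.025, -0.585, 0.101], [0.047, 0.082, -0.162, -0.025, -0.585, 0.101], [0.047, 0.082, -0.162, -0.025, -0.585, 0.101], [0.047, 0.082, -0.162, -0.025, -0.585, 0.101]]]'

```text
time_s: 17.75
position: [0.4988, 0.0035, 0.2112]
tool_rot: [[1.0, -0.001, -0.008], [-0.0, -1.0, 0.001], [-0.008, -0.001, -1.0]]
ft_force: [1.1, -0.1, -1.6]
grip_width: 0.0491
```

Request:
jog_arm --plan '[[[0.194, 0.353, 0.123, 0, 0, 0.502], [0.194, 0.353, 0.123, 0, 0, 0.502], [0.194, 0.353, 0.123, 0, 0, 0.502], [0.194, 0.353, 0.123, 0, 0, 0.502], [0.194, 0.353, 0.123, 0, 0, 0.502], [0.194, 0.353, 0.123, 0, 0, 0.502], [0.194, 0.353, 0.123, 0, 0, 0.502], [0.194, 0.353, 0.123, 0, 0, 0.502], [0.194, 0.353, 0.123, 0, 0, 0.502], [0.194, 0.353, 0.123, 0, 0, 0.502]]]'

```text
time_s: 18.75
position: [0.5242, -0.1522, 0.1606]
tool_rot: [[0.728, -0.686, -0.005], [-0.686, -0.728, 0.002], [-0.005, 0.002, -1.0]]
ft_force: [-0.9, -0.1, -1.0]
grip_width: 0.0492
```

Request:
jog_arm --plan '[[[0.194, 0.353, 0.123, 0, 0, 0.502], [0, 0, 0, 0, 0, 0], [0, 0, 0, 0, 0, 0]]]'

```text
time_s: 19.05
position: [0.5202, -0.167, 0.1566]
tool_rot: [[0.677, -0.736, -0.005], [-0.736, -0.677, 0.002], [-0.005, 0.002, -1.0]]
ft_force: [0.2, -0.0, -1.9]
grip_width: 0.0491
```

```bash
python3 - <<'E'
from rk import *
p,R,s=state(); print(p,s['ft_force'],s['grip_width'])
rows(p,R,np.array([.5195,-.1675,.105]),down(-47.5),4)
im,d,i=snap('wrist','w11')
E
```

```text
[ 0.52016943 -0.16703716  0.1565771 ] [ 0.17827306 -0.02697359 -1.87468732] 0.049073655958337424
4 x [0.0, 0.005, 0.322, 0.003, 0.008, 0.003]
```

View pics/w11.png

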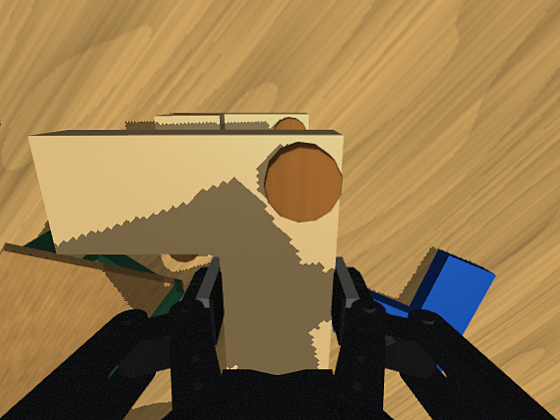

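Request:
jog_arm --plan '[[[0, 0.005, 0.4, 0.003, 0.008, 0.003], [0, 0.005, 0.4, 0.003, 0.008, 0.003], [0, 0.005, 0.4, 0.003, 0.008, 0.003], [0, 0.005, 0.25, 0.003, 0.008, 0.003], [0, 0, 0, 0, 0, 0], [0, 0, 0, 0, 0, 0]]]'

```text
time_s: 19.7
position: [0.5199, -0.1677, 0.1001]
tool_rot: [[0.675, -0.737, 0.002], [-0.737, -0.675, -0.001], [0.002, -0.0, -1.0]]
ft_force: [-0.0, -0.2, -1.4]
grip_width: 0.0487
```

```bash
cat > b.py <<'E'
from pl import *
import sys
def meas(f,p,R):
    im,d,i=load(f); C=cloud(d,i); T=((C-p)@R); ok=(d>0)
    k=ok&(np.abs(T[...,2]+.022)<.010)&(T[...,0]>.025)&(T[...,0]<.065)&(T[...,1]<.02)&(T[...,1]>-.09)
    P=T[k]; A=np.c_[P[:,:2],np.ones(len(P))]
    for tol in (.006,.003,.0025):
        c=np.linalg.lstsq(A,P[:,2],rcond=None)[0]; g=np.abs(P[:,2]-A@c)<tol; P=P[g];A=A[g]
    zt=p[2]-c[2]; print('B plane',c,'world z',zt)
    zr=T[...,2]-(T[...,0]*c[0]+T[...,1]*c[1]+c[2])
    def edges(top,lab):
        e=[]
        for y0 in np.arange(-.088,.025,.008):
            q=T[top&(np.abs(T[...,1]-y0)<.0015)&(T[...,0]>.03)&(T[...,0]<.11)][:,0]
            if len(q)>5: e.append((y0.round(3),np.percentile(q,99).round(4)))
        print(lab,'far x:',[float(b) for a,b in e], 'slope deg',np.degrees(np.polyfit(*np.array(e).T,1)[0]) if len(e)>2 else '', 'mean',np.mean([b for a,b in e]))
        e=[]
        for x0 in np.arange(-.03,.07,.006):
            q=T[top&(np.abs(T[...,0]-x0)<.0015)&(T[...,1]>.0)&(T[...,1]<.06)][:,1]
            if len(q)>5: e.append((x0,np.percentile(q,99)))
        print(lab,'right y:',[(round(float(a),3),round(float(b),4)) for a,b in e])
        e=[]
        for x0 in np.arange(-.03,.07,.006):
            q=T[top&(np.abs(T[...,0]-x0)<.0015)&(T[...,1]<-.07)&(T[...,1]>-.14)][:,1]
            if len(q)>5: e.append((x0,np.percentile(q,1)))
        print(lab,'left y:',[(round(float(a),3),round(float(b),4)) for a,b in e])
    edges(ok&(np.abs(zr)<.003),'B')
    edges(ok&(np.abs(C[...,2]-.049)<.0035),'A')
    edges(ok&(np.abs(C[...,2]-.0252)<.0035),'base')
E
python3 - <<'E'
from b import *
p,R,s=state(); print(p,R[:,2],s['ft_force']); snap('wrist','w12'); np.savez('pics/w12pose.npz',p=p,R=R); meas('w12',p,R)
E
```

```text
[ 0.51986207 -0.16766252  0.10008216] [ 0.0018898  -0.00140693 -0.99999722] [-0.00888211 -0.24442285 -1.41813789]
B plane [ 0.0006332   0.00080102 -0.02188165] world z 0.12196381327342805
B far x: [0.0693, 0.0692, 0.0692, 0.0692, 0.0691, 0.0691, 0.0692, 0.069, 0.0692, 0.0691, 0.0691, 0.0692, 0.0693, 0.0693, 0.0692] slope deg 0.010231389198739258 mean 0.06918
B right y: [(-0.03, 0.0239), (-0.024, 0.0244), (-0.018, 0.0246), (-0.012, 0.0243), (-0.006, 0.0242), (-0.0, 0.0242), (0.006, 0.0373), (0.012, 0.0302), (0.018, 0.0243), (0.024, 0.0244), (0.03, 0.0243), (0.036, 0.0246), (0.042, 0.0248), (0.06, 0.0247), (0.066, 0.0246)]
B left y: [(0.018, -0.0934), (0.024, -0.0951), (0.03, -0.0951), (0.036, -0.0953), (0.042, -0.0953), (0.048, -0.0953), (0.054, -0.0952), (0.06, -0.0953), (0.066, -0.0954)]
A far x: [0.0694, 0.0694, 0.0693, 0.0694, 0.0694, 0.0693] slope deg -0.08185111359015772 mean 0.06936666666666667
A right y: []
A left y: [(-0.03, -0.0948), (-0.024, -0.0946), (-0.018, -0.0945), (0.066, -0.0955)]
base far x: [0.0693, 0.0695, 0.0695, 0.0695, 0.0695, 0.0695, 0.0695, 0.0695, 0.0695] slope deg 0.09549296585511047 mean 0.06947777777777779
base right y: [(0.066, 0.0251)]
base left y: []
```

View pics/w12.png

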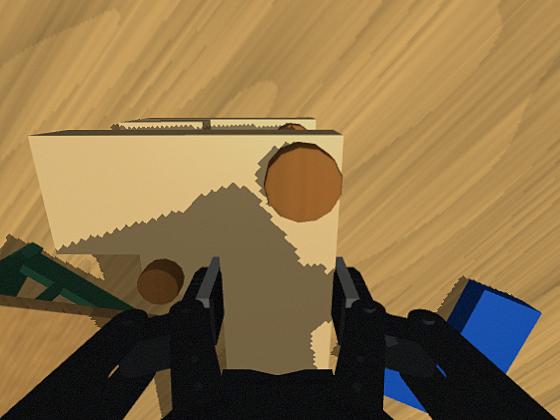

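B lines up with the layers below to about 0.3 mm, with a gap of about 49 mm. I'll descend.

Request:
jog_arm --plan '[[[0.006, 0, 0.25, 0, 0, 0], [0, 0, 0.3, 0, 0, 0], [0, 0, 0.25, 0, 0, 0], [0, 0, 0.15, 0, 0, 0], [0, 0, 0.08, 0, 0, 0], [0, 0, 0.05, 0, 0, 0], [0, 0, 0, 0, 0, 0], [0, 0, 0, 0, 0, 0]]]'

```text
time_s: 20.55
position: [0.5199, -0.1682, 0.0567]
tool_rot: [[0.675, -0.738, 0.002], [-0.738, -0.675, -0.001], [0.002, -0.0, -1.0]]
ft_force: [0.3, -0.8, -1.1]
grip_width: 0.049
```

```bash
python3 - <<'E'
from b import *
p,R,s=state(); print(p,R[:,2],s['ft_force']); snap('wrist','w13'); meas('w13',p,R)
E
```

```text
[ 0.51987649 -0.16815716  0.05674289] [ 0.00187845 -0.00146574 -0.99999716] [ 0.27873538 -0.80265294 -1.11842851]
B plane [ 0.00204924  0.00042818 -0.0216565 ] world z 0.07839939331394302
B far x: [0.0691, 0.069, 0.0691, 0.0691, 0.069, 0.069, 0.069, 0.069, 0.0689, 0.0688, 0.0689, 0.069, 0.0691, 0.0691, 0.0689] slope deg -0.051156945993850934 mean 0.06899999999999998
B right y: [(-0.03, 0.0237), (-0.024, 0.0244), (-0.018, 0.0246), (-0.012, 0.0243), (-0.006, 0.0241), (-0.0, 0.0241), (0.006, 0.0373), (0.012, 0.0297), (0.018, 0.0243), (0.024, 0.0243), (0.03, 0.0245), (0.036, 0.0245), (0.042, 0.0248), (0.06, 0.0246), (0.066, 0.0246)]
B left y: [(0.018, -0.0947), (0.024, -0.0955), (0.03, -0.0952), (0.036, -0.0953), (0.042, -0.0957), (0.048, -0.0954), (0.054, -0.0954), (0.06, -0.0954), (0.066, -0.0953)]
A far x: [0.0689, 0.0689, 0.069, 0.069, 0.0691] slope deg 0.35809862195677417 mean 0.06898000000000001
A right y: []
A left y: [(-0.03, -0.0958), (-0.024, -0.0958), (-0.018, -0.0952), (-0.012, -0.0957), (-0.006, -0.0952), (-0.0, -0.0958)]
base far x: [0.0689, 0.0689, 0.069, 0.0688, 0.069, 0.0688, 0.069, 0.0691, 0.069, 0.0691, 0.0691, 0.0691] slope deg 0.12290981575092455 mean 0.06898333333333333
base right y: [(0.066, 0.0247)]
base left y: []
```

Aligned, with a gap of about 5.4 mm. I'll lower slowly.

Request:
jog_arm --plan '[[[0, 0, 0.03, 0, 0, 0], [0, 0, 0.03, 0, 0, 0], [0, 0, 0.025, 0, 0, 0], [0, 0, 0.02, 0, 0, 0], [0, 0, 0.01, 0, 0, 0], [0, 0, 0, 0, 0, 0]]]'

```text
time_s: 21.2
position: [0.5197, -0.168, 0.0518]
tool_rot: [[0.675, -0.738, 0.001], [-0.738, -0.675, -0.001], [0.002, -0.0, -1.0]]
ft_force: [0.3, -0.4, -1.5]
grip_width: 0.049
```

Request:
jog_arm --plan '[[[0, 0, 0.012, 0, 0, 0], [0, 0, 0.012, 0, 0, 0], [0, 0, 0.012, 0, 0, 0], [0, 0, 0, 0, 0, 0]]]'

```text
time_s: 21.6
position: [0.5198, -0.1681, 0.0512]
tool_rot: [[0.675, -0.738, 0.002], [-0.738, -0.675, -0.002], [0.002, -0.0, -1.0]]
ft_force: [-2.2, 1.6, 7.2]
grip_width: 0.0492
```

Request:
jog_arm --plan '[[[0, 0, -0.01, 0, 0, 0], [0, 0, 0, 0, 0, 0], [0, 0, 0, 0, 0, 0], [0, 0, 0, 0, 0, 0]]]' --grip 0.5

```text
time_s: 22.0
position: [0.5197, -0.1681, 0.0507]
tool_rot: [[0.675, -0.738, 0.001], [-0.738, -0.675, -0.001], [0.002, -0.0, -1.0]]
ft_force: [-0.1, -0.9, -1.3]
grip_width: 0.0639
```

```bash
python3 - <<'E'
from b import *
p,R,s=state(); print(p,R[:,2],s['ft_force'],s['grip_width']); snap('wrist','w14'); meas('w14',p,R)
E
```

```text
[ 0.51974778 -0.16807056  0.05072974] [ 0.00134632 -0.00112185 -0.99999846] [-0.08958529 -0.91033518 -1.27841831] 0.06387949193486904
B plane [ 0.00242146 -0.00068115 -0.02208268] world z 0.07281242229461429
B far x: [0.0691, 0.0692, 0.0691, 0.069, 0.069, 0.069, 0.0691, 0.069, 0.0691, 0.069, 0.069, 0.0691, 0.0692, 0.0691, 0.0691] slope deg 0.007673541899020899 mean 0.06907333333333332
B right y: [(-0.03, 0.024), (-0.024, 0.0244), (-0.018, 0.0244), (-0.012, 0.0316), (-0.006, 0.0318), (-0.0, 0.0318), (0.006, 0.0445), (0.012, 0.0377), (0.018, 0.0243), (0.024, 0.0243), (0.03, 0.0243), (0.036, 0.0244), (0.042, 0.0246), (0.06, 0.0248), (0.066, 0.0245)]
B left y: [(0.018, -0.0949), (0.024, -0.0952), (0.03, -0.0953), (0.036, -0.0952), (0.042, -0.0956), (0.048, -0.0953), (0.054, -0.0955), (0.06, -0.0952), (0.066, -0.0952)]
A far x: [0.0692, 0.0692, 0.0692, 0.0692, 0.0692, 0.0693, 0.0691, 0.0691, 0.0691, 0.069, 0.0691, 0.0691, 0.0691] slope deg -0.09007538816136185 mean 0.06914615384615383
A right y: []
A left y: [(-0.03, -0.0963), (-0.024, -0.0959), (-0.018, -0.0956), (-0.012, -0.0955), (-0.006, -0.0958), (-0.0, -0.0955), (0.006, -0.0957)]
base far x: [0.0693, 0.0693, 0.0692, 0.0693, 0.0692, 0.0692, 0.0693, 0.0692, 0.0692, 0.0692, 0.0692, 0.0692, 0.0692, 0.0693] slope deg -0.02841434717701456 mean 0.0692357142857143
base right y: [(0.066, 0.0243)]
base left y: []
```

View pics/w14.png

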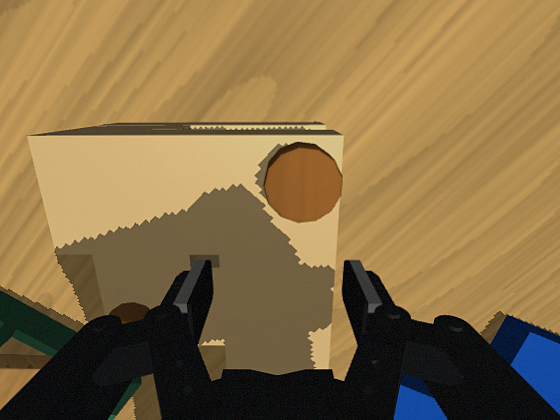

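All three layers are flush within about 0.4 mm and released. I'll retract straight up and check.

Request:
jog_arm --plan '[[[0, 0, -0.15, 0, 0, 0], [0, 0, -0.4, 0, 0, 0], [0, 0, -0.8, 0, 0, 0], [0, 0, -0.8, 0, 0, 0], [0, 0, -0.8, 0, 0, 0], [0, 0, -0.8, 0, 0, 0], [0, 0, -0.3, 0, 0, 0], [0, 0, 0, 0, 0, 0], [0, 0, 0, 0, 0, 0]]]'

```text
time_s: 22.95
position: [0.5192, -0.1677, 0.2124]
tool_rot: [[0.675, -0.738, 0.001], [-0.738, -0.675, -0.001], [0.001, -0.0, -1.0]]
ft_force: [-0.7, -0.2, 0.1]
grip_width: 0.0643
```

```bash
python3 - <<'E'
from m import *
snap('wrist','w15'); im,d,i=snap('scene','s15')
im,d,i=load('w15'); C=cloud(d,i)[d>0]
x=np.array([.5523,-.151])
for lo,hi,yaw,nm in ((.055,.064,42.5,'B top'),):
    K=C[(C[:,2]<.1)]
    r,f,_=fit(K[:,:2],K[:,2],x,np.radians(yaw),lo=.053,hi=.066,near=.09); print(nm,r[:2],np.degrees(r[2]),f)
k=C[(np.abs(C[:,2]-.073)<.004)&(np.linalg.norm(C[:,:2]-x,axis=1)<.1)]; A=np.c_[k[:,:2]-x,np.ones(len(k))]; print('plane',np.linalg.lstsq(A,k[:,2],rcond=None)[0])
E
```

```text
B top [ 0.55081308 -0.15009671] 42.47458595523663 -0.9411061724673876
plane [-0.00210021  0.00118657  0.07234968]
```

View pics/w15.png

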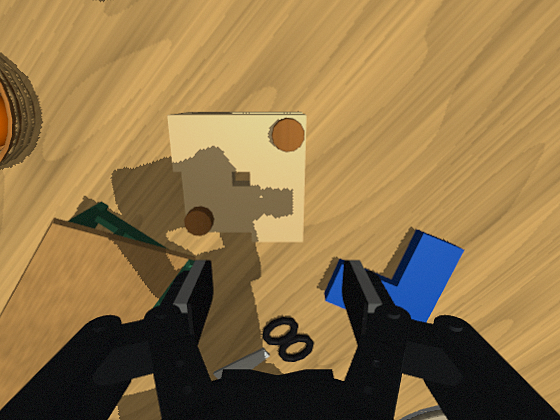

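View pics/s15.png

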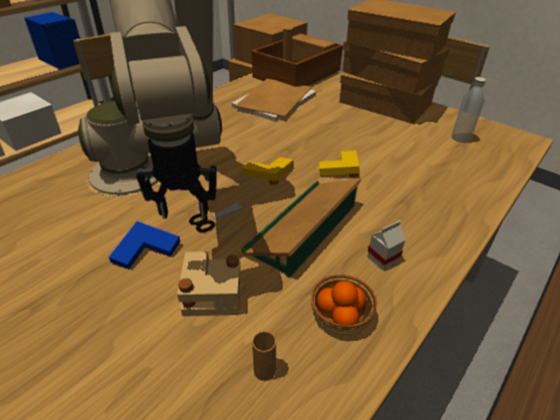

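The pile in the scene view at (210,283) is square, the rack is empty and the other objects are where they were. Handing in.

```bash
python3 -c "
from rig import close_job
print(close_job())"
```

```text
the job is handed in; nothing more can be done
None
```

The two rack squares are now stacked on the bottom one and the job is handed in. Square A went on first and then B, each turned half a turn from the one below.

- **Pile:** In the last close wrist picture, the outer edges I could compare agreed within about 0.5 mm between layers. The top face was level to about 0.1–0.2°, at about 72 mm, as three 24 mm squares should be. After the gripper lifted away, the wrist picture still showed one square pile with the knobs over the open corners.
- **Bottom square and other objects:** The bottom square's position read within 1–2 mm of where it began, which is inside the calibration error. The blue square and scissors in the wrist view and the tube, carton, basket and yellow squares in the scene view looked undisturbed. I compared those by eye only.
- **Forces and time:** Contact when laying the squares down was about 8 N. Simulated time was about 23 s at the last check.
- **Disagreement:** Both times I closed the gripper on A, the wrist read a push of about 7 N against the slope. Regripping 3 mm higher did not change it, so I took it to be the pads swinging forward. Height readings while A was held differed by about 2 mm between pictures, so I finished both placements slowly, by force.

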